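# Unlock the packing tin and hold it unlocked

## Robot

A 7-joint arm with a two-finger parallel gripper is mounted at the origin on the work surface. World frame = base frame: x ahead of the robot, y to its left, z up, the work surface at z = 0. Lengths are in m, angles in rad, forces in N, time in s.
With the tool pointing down it reaches from about 0.35 to 0.9 m from the base axis. Payload 8.1 kg.
Tool frame: the origin (TCP) lies between the finger pads, 19 mm behind the fingertips; this is the grasp point; z points along the fingers, y is the line along which they close (so a half turn about z gives the same grasp; the last joint's range is limited). The gripper opens to 92 mm and grips with 3 to 60 N. Pads are 19 mm wide; open, the fingers measure 130 mm over their backs; the gripper's body (75 mm by 190 mm) begins 47 mm behind the grasp point.
Start: joints at [1.082, 0.434, 0.025, 1.573, -0.012, 1.134, -0.075], TCP at [0.235, -0.579, 0.246] pointing down, gripper open.
Joint ranges: [-2.62, 2.62], [-0.44, 2.09], [-1.27, 1.32], [0.08, 2.57], [-1.32, 4.46], [0.12, 2], [-2.74, 2.74]. Speed limits (rad/s): [2.22, 2.22, 3.01, 3.01, 3.14, 3.14, 3.14].

## Interface

Orientations are given as a rotation vector (axis times angle).
In Python, from cell import arm gives the robot as it stands.
- The arm moves only by the tool carry_out, never from a script. Its arguments are lists of equal length, an entry for each row: "claw": the finger opening in cm, from 0 to 9.18; "delta_pos": the shift along the tool's x, y, z in cm, a list of three; "angular": the turn, a rotation vector about the tool's x, y, z in rad, a list of three. In form: {"claw": [claw, ...], "delta_pos": [[dx, dy, dz], ...], "angular": [[ax, ay, az], ...]}. A call has 1 to 20 rows; each row shifts and turns the commanded pose from where the row before left it, along the tool's axes as they then stand; what a row does not reach is not made up. A row lasts 1/10 s, in which the tool goes at most 50 mm and 8.59 degrees, less where a joint would pass 70% of its speed; a pose out of reach is approached as far as the arm can. A call with a gripper value outside its range is refused whole. The fingers move at their own pace and stop on an object; "force" is the grip in N (left out, the last holds). Time passes only in rows, so rows that do not move let the fingers close. It gives the time, the measured TCP pose, the force, the opening and the grip force at its end, in the units of the state.
- arm.observe(): the state, without advancing time (a new reading comes with each control period).
- arm.get_image(name): name is "scene" or "top"; returns a dict with "frame" (400x640x3 uint8, red, green, blue), "mtx" (3x3 intrinsics, pixels), "dist" ([k1, k2, p1, p2, k3] as OpenCV has them; the pictures are not rectified), "T" (4x4, takes a point from camera to world coordinates). Camera axes: x right, y down, z forward; pixel columns grow to the right and rows downward; lengths in m; the calibration is good to about 2 mm. A picture is of the moment at which its call begins. There is no depth.
- arm.sign_off(): hands the job in; it is judged then, once.
Trained networks look in a picture, given as the dict that the camera call returned (one of the last four; its "shot" number tells which), for a name from the list of things; names that differ only in an ending like _2 or _b are one class to them, and where a whole thing is asked for, a point or a joint stands for the part that bears it (a point fixed in the world has none). Each returns a list of dicts, best first, with "conf" (0 to 1); they miss things now and then, are a little off and sometimes report something else, mostly with a low value. They report only what shows in the picture. A call takes as long as a camera call. They do not tell look-alikes from the thing itself.
- arm.look_for(label, picture): "centre" ([column, row] as shares, 0 to 1, of the picture: columns of its width, rows of its height, amid what is visible of it).
- arm.trace(label, picture): "region" (400x640 bool, what is visible of it) and "centre" ([column, row] as shares, 0 to 1, of the picture: columns of its width, rows of its height, amid what is visible of it).
- arm.place_of(label, picture): "centre" ([column, row] as shares, 0 to 1, of the picture: columns of its width, rows of its height: a listed point, or the origin of a listed thing).
The state is a dict: "clock": time; "joints": joint angles; "dq": joint speeds; "joint_efforts": joint torques, N m; "position": TCP position; "ee_rot": TCP orientation; "force": force on the tool from outside, world axes, zero at the start; "ft_torque": the same for the moment, N m; "width": opening from 0.0 (shut) to 1.0 (fully open); "gripper_force": force on a finger pad.
Only numpy, scipy, OpenCV 4.12 (cv2) and the standard library are available. Lean on these libraries where they do the work, as an engineer would, in place of code of your own. Each camera call takes 0.05 s, during which the arm holds its last target. There are 200 camera calls.

## Task

Take the blue-headed key out of the wooden key block on the turntable and push it fully home in the lock on the lid of the aluminium tin, working it down past the sticky pins. Then turn it a quarter turn clockwise to the stop and keep hold of it there: the lock springs back if let go, so finish while still gripping the turned key. Leave the red and white keys, the jar and the stapler where they are.

Things in the scene. Friction and masses are not known exactly. Their poses are not given: they have to be found in the camera images.
- blue_key: the key to use, upright, blade down, in one of the block's three slots. Origin: centre of the underside of its head (the shoulder); z up. Blue plastic head, a flat rectangle 34 mm along key x, 10 mm thick along key y, 34 mm tall. Steel blade 12 mm (x) by 4 mm (y), 36 mm long below the shoulder, the last 6 mm a V point (45 degree flanks, x-z plane). Half a turn about z makes no difference. 35 g
- key_head (a point): on the blue key's axis, 24 mm above its shoulder: a good height for the TCP when gripping the head across its 10 mm thickness (key y)
- key_tip (a point): the point of the blue key's blade, 36 mm below its shoulder
- red_key: bystander: same blade, round-topped red head 32 mm wide (key x), 10 mm thick, 34 mm tall; origin at its shoulder; stands in another slot of the block
- white_key: bystander: like the red key but with a white head
- turntable: wooden turntable 320 mm across, top 28 mm above the table, brake on (does not turn). Origin: centre of its underside. On it stands a dark wooden key block, 150 mm (turntable x) by 40 mm (y), 42 mm tall, centred at turntable y = +55 mm; the jar stands on its other side
- rack_top (a point): centre of the key block's top face, 70 mm above the table; axes as the turntable's. Three upright slots, 14 mm (x) by 6 mm (y), 41 mm deep, at x = -48, 0 and +48 mm of this point, hold one key each, in any order, key x along this x, shoulder resting on the block
- jar: bystander: grey ceramic jar, 72 mm across, 84 mm tall, loose on the turntable on the side away from the key block; origin at the centre of its underside
- tin: closed aluminium tin fixed to the table: 170 mm (tin x) by 130 mm (y), lid top 78 mm above the table; origin: centre of its underside. In the middle of the lid a dark round collar, 60 mm across with a 26 mm opening, stands 3 mm proud around a brass lock plug. Towards tin -x a flat steel bolt, 4 mm high on the lid, draws 12 mm out of its keeper as the plug turns
- keyhole (a point): lock axis at the collar's top face, 81 mm above the table; turns with the plug. Keyway straight down, 14 mm along point x by 6 mm along y, mouth 3 mm below this point with a 2 mm chamfer; key x goes along point x, either way round. Two sticky sprung pins poke in from one narrow side, 12 and 21 mm below the mouth (see plug). Fully home: shoulder on the collar, key origin at this point
- plug (a joint): turn of the lock plug (rad): 0 locked, as found; grows clockwise seen from above; stop at 1.65. A spring returns it (0.02 N m at 0, 0.10 at the stop). The blade has about 0.17 rad of turning play, so turn the key that much farther. The blade's V point pushes the pins aside: this takes several newtons of push; small sideways and twisting wiggles help
- stapler: bystander: yellow and black stapler 130 by 34 mm, 46 mm tall, lying loose on the table beyond the turntable and tin; origin at the centre of its underside
Things that resemble listed ones, but are neither listed nor needed, are in the scene too. There is more than one size of the blue_key; the job needs the smaller. There is more than one size of the tin; the job needs the smaller.

How it is judged:
On the way, in this order (a step that is already met when the one before it is completed fails the run):
1. the blue key is gripped and lifted clear of the key block (z of key_tip in the frame of rack_top above 0.004 m and contact force between the fingers and blue_key above 1 N), for 0.1 s.
2. the blue key is pushed fully home in the lock, not yet turned (z of blue_key in the frame of keyhole below 0.004 m and horizontal distance between blue_key and keyhole below 0.004 m and value of joint plug below 0.4 rad), for 0.1 s.
At the end, for the whole second after the job is handed in: The plug is turned beyond 1.3 rad and still, the blue key's shoulder is within 5 mm of the collar, within 4 mm of the lock's axis and upright within 0.15 rad, and the fingers still grip the key (over 2 N) through the last second (value of joint plug above 1.3 rad and velocity of joint plug below 0.1 rad/s and z of blue_key in the frame of keyhole below 0.005 m and horizontal distance between blue_key and keyhole below 0.004 m and angle between blue_key's own z axis and vertical below 0.15 rad and contact force between the fingers and blue_key above 2 N); the arm keeps its last pose, push and grip.
It fails at once if a bystander (red or white key, jar, stapler) is moved more than 25 mm (distance of any of red_key, white_key, jar, stapler from where it was at the start of the episode above 0.025 m).
It also fails if it takes over 48 s, if anything falls off the work surface, if the arm or the gripper's body presses on something with over 40 N, if the wrist force passes 120 N, or if a joint passes its speed limit or range.

## Working session

There is one attempt and no reset: what is moved stays moved. The work goes in short steps, Python scripts to look and compute and a tool call to move; the robot and the scene stay as the last step left them, time stands still between calls to the robot, and variables do not carry over. Pictures are saved under pics/ and viewed, at most 10 in all, crops included, and the job is handed in when it is done.

Besides the shell and the picture viewer there is one more tool, called after "Emit:" as name(argument=value, ...) on one line, values as JSON. carry_out: Moves the arm, as the interface text tells. Its arguments: {"type":"object","properties":{"claw":{"type":"array","items":{"type":"number"}},"delta_pos":{"type":"array","items":{"type":"array","items":{"type":"number"}}},"angular":{"type":"array","items":{"type":"array","items":{"type":"number"}}},"force":{"type":"number"}},"required":["claw","delta_pos","angular"]}

```bash
mkdir -p pics; python3 - <<'E'
from cell import arm
import cv2,pickle
print(arm.observe())
for n in ("scene","top"):
    p=arm.get_image(n); cv2.imwrite(f"pics/{n}0.png",p["frame"][:,:,::-1])
    print(n,p["mtx"],p["dist"],p["T"])
    pickle.dump(p,open(n+"0.pkl","wb"))
    for l in ["blue_key","key_head","rack_top","keyhole","tin","turntable","red_key","white_key","jar","stapler"]:
        print(l,[(round(d["centre"][0]*640,1),round(d["centre"][1]*400,1),round(d["conf"],2)) for d in arm.place_of(l,p)])
E
```

```text
{'clock': 0.0, 'joints': array([ 1.08239746,  0.435232  ,  0.02500537,  1.57412689, -0.01163973,
        1.13398153, -0.07510931]), 'dq': array([-0.00086574, -0.00019746,  0.00043257,  0.00010285, -0.00143826,
       -0.00030663,  0.00075316]), 'joint_efforts': array([-1.56919574e-03, -6.67854381e+01,  9.84565057e-01, -3.14460540e+01,
       -6.06676494e-02,  4.31892264e-02,  6.93882362e-05]), 'position': array([ 0.23494421, -0.57862743,  0.24472818]), 'ee_rot': array([-3.08184620e+00, -6.01770460e-01,  6.70555917e-04]), 'force': array([-0.4968923 , -0.60037992, -0.07925293]), 'ft_torque': array([-0.02491104, -0.01534846,  0.0274868 ]), 'gripper_force': 0.0, 'width': 1.0007125183780086}
scene [[390.99745067   0.         317.2988841 ]
 [  0.         390.99745067 196.69951358]
 [  0.           0.           1.        ]] [-0.07636482  0.          0.          0.          0.        ] [[-8.42229561e-01  4.07045870e-01 -3.53501099e-01  8.22856840e-01]
 [ 5.39118989e-01  6.36249703e-01 -5.51848739e-01  5.17880965e-01]
 [ 2.87219150e-04 -6.55362476e-01 -7.55314466e-01  7.59696662e-01]
 [ 0.000
[... 721 characters left out ...]
2.18610730e-01]
 [-9.99822080e-01 -1.80821508e-02  5.37061874e-03 -6.19346377e-04]
 [-1.32113251e-03 -2.16891912e-01 -9.76194731e-01  1.37862770e+00]
 [ 0.00000000e+00  0.00000000e+00  0.00000000e+00  1.00000000e+00]]
blue_key [(292.4, 261.8, 0.88), (391.5, 178.0, 0.52)]
key_head [(264.2, 168.6, 0.68), (286.2, 273.3, 0.54), (395.7, 177.1, 0.51)]
rack_top [(393.9, 182.7, 0.83), (383.2, 192.1, 0.61)]
keyhole [(193.4, 289.2, 0.56), (263.5, 169.7, 0.39)]
tin [(203.7, 288.9, 0.7), (267.3, 172.8, 0.63)]
turntable [(402.6, 197.1, 0.65), (391.3, 178.4, 0.36)]
red_key [(403.1, 167.8, 0.38)]
white_key [(380.4, 192.2, 0.58)]
jar [(423.3, 215.8, 0.9)]
stapler [(319.0, 119.4, 0.77), (402.5, 199.8, 0.41)]
```

```bash
python3 - <<'E'
import cv2
t=cv2.imread("pics/top0.png");s=cv2.imread("pics/scene0.png")
cv2.imwrite("pics/a.png",cv2.resize(t[80:320,150:470],None,fx=2.5,fy=2.5,interpolation=cv2.INTER_CUBIC))
cv2.imwrite("pics/b.png",cv2.resize(s[100:340,190:510],None,fx=2.5,fy=2.5,interpolation=cv2.INTER_CUBIC))
E
```

```text
(no output)
```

View pics/a.png

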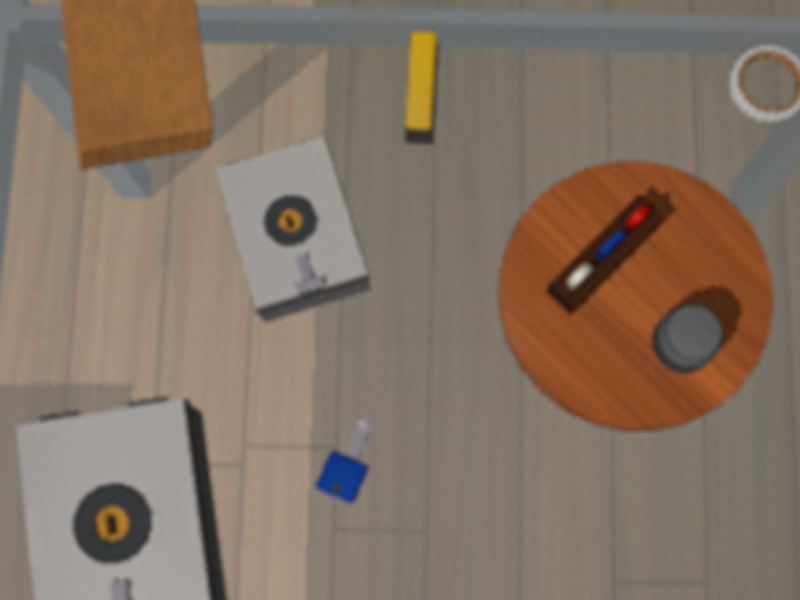

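View pics/b.png

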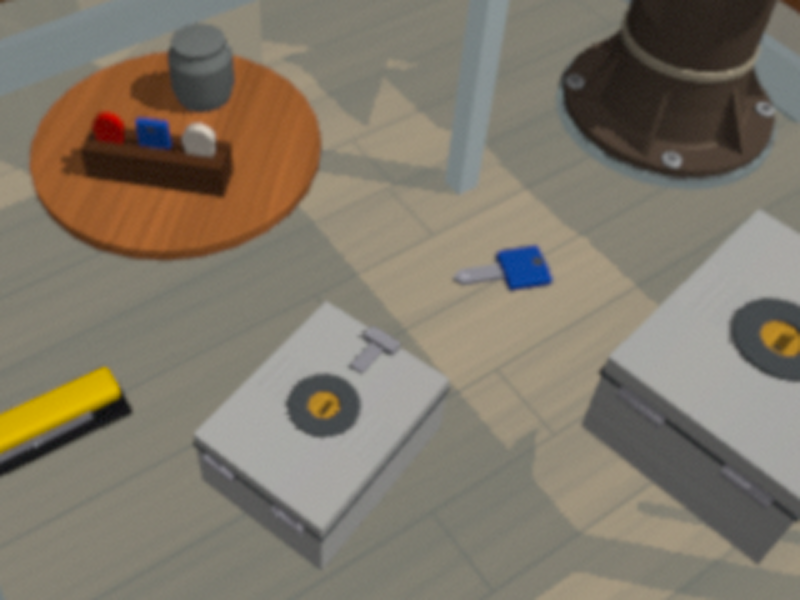

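The top view has the small tin's collar at about (266,168), the blue key in the middle slot at (394,178), and red and white at (405,166) and (382,190). The loose large blue key and the large tin are decoys. In the scene view the small collar is at (319,262) and the blue head at (251,153).

```bash
cat > h.py <<'E'
import numpy as np,cv2,pickle
def ray(p,uv):
    n=cv2.undistortPoints(np.array([[uv]],float),p["mtx"],p["dist"])[0,0]
    d=p["T"][:3,:3]@np.array([n[0],n[1],1]); return p["T"][:3,3],d/np.linalg.norm(d)
def plane(p,uv,z):
    o,d=ray(p,uv); return o+d*(z-o[2])/d[2]
def tri(a,ua,b,ub):
    A=np.zeros((3,3));B=np.zeros(3);R=[ray(a,ua),ray(b,ub)]
    for o,d in R:
        M=np.eye(3)-np.outer(d,d);A+=M;B+=M@o
    x=np.linalg.solve(A,B); return x,[np.linalg.norm((np.eye(3)-np.outer(d,d))@(x-o))*1e3 for o,d in R]
def proj(p,X):
    T=np.linalg.inv(p["T"]); return cv2.projectPoints(np.atleast_2d(np.array(X,float)),cv2.Rodrigues(T[:3,:3])[0],T[:3,3],p["mtx"],p["dist"])[0][:,0]
def rect(p,c,z,half,s):
    """metric view of plane z: row down=-x, col right=-y (like top)"""
    n=int(2*half/s); i=np.arange(n)
    X=np.stack(np.meshgrid(c[1]+half-i*s,c[0]+half-i*s)[::-1]+[np.full((n,n),z)],-1)
    m=proj(p,X.reshape(-1,3)).astype(np.float32).reshape(n,n,2)
    return cv2.remap(p["frame"],m[...,0],m[...,1],cv2.INTER_CUBIC)
def blob(p,c,r,fn):
    f=cv2.GaussianBlur(p["frame"],(0,0),.5).astype(float);x0,y0=int(c[0])-r,int(c[1])-r
    w=fn(f[y0:y0+2*r+1,x0:x0+2*r+1]);ys,xs=np.mgrid[y0:y0+2*r+1,x0:x0+2*r+1]
    w=np.clip(w,0,None); return np.array([(w*xs).sum(),(w*ys).sum()])/w.sum(), (w>0).sum()
blue=lambda f:f[...,2]-1.3*np.maximum(f[...,0],f[...,1])-20
red=lambda f:f[...,0]-2.5*f[...,1]-60
brass=lambda f:f[...,0]-1.6*f[...,2]-40
E
python3 - <<'E'
from h import *
t=pickle.load(open("top0.pkl","rb"));s=pickle.load(open("scene0.pkl","rb"))
for n,fn,ct,cs,r in [("blue",blue,(394,178),(251,153),12),("brass",brass,(266,168),(319,262),9),("red",red,(405,166),(233,151),9)]:
    a,na=blob(t,ct,r,fn);b,nb=blob(s,cs,r,fn); print(n,a,na,b,nb,tri(t,a,s,b))
    z={"blue":.087,"brass":.078,"red":.087}[n];print(plane(t,a,z),plane(s,b,z))
    if n=="brass": c=plane(t,a,.078)
    if n=="blue": k=plane(t,a,.087)
s_=.00025
o=[]
for p in (t,s):
    o.append(np.hstack([cv2.resize(rect(p,c[:2],.078,.04,s_),(400,300*4//3))[:, :],cv2.resize(rect(p,k[:2],.070,.1,.0005),(400,400))]))
cv2.imwrite("pics/c.png",cv2.resize(np.vstack(o),(600,600))[:,:,::-1])
E
```

```text
blue [393.79646847 177.2253301 ] 51 [251.18104882 152.22321691] 121 (array([ 0.57020753, -0.19003495,  0.08803473]), [np.float64(1.5913740067413964), np.float64(1.591374006741469)])
[ 0.57185284 -0.19114536  0.087     ] [ 0.56875952 -0.18974181  0.087     ]
brass [265.46690164 167.40367882] 55 [318.9547143 261.2372955] 101 (array([0.59519582, 0.16773767, 0.07990063]), [np.float64(0.5773775552278018), np.float64(0.5773775552279901)])
[0.59617837 0.16759257 0.078     ] [0.59416976 0.16719441 0.078     ]
red [404.72615487 166.24825523] 41 [233.80426566 149.66941145] 102 (array([ 0.6030711 , -0.22158927,  0.08862732]), [np.float64(0.7926041434875027), np.float64(0.7926041434876274)])
[ 0.60425528 -0.22233203  0.087     ] [ 0.60199995 -0.22267805  0.087     ]Traceback (most recent call last):
  File "<stdin>", line 11, in <module>
  File "h.py", line 17, in rect
    X=np.stack(np.meshgrid(c[1]+half-i*s,c[0]+half-i*s)[::-1]+[np.full((n,n),z)],-1)
               ~~~~~~~~~~~~~~~~~~~~~~~~~~~~~~~~~~~~~~~~~~~~~~^~~~~~~~~~~~~~~~~~~
TypeError: can only concatenate tuple (not "list") to tuple
```

```bash
sed -i 's/X=np.stack(np.meshgrid(\(.*\))\[::-1\]+\[np.full/X=np.stack(list(np.meshgrid(\1))[::-1]+[np.full/' h.py
python3 - <<'E'
from h import *
t=pickle.load(open("top0.pkl","rb"));s=pickle.load(open("scene0.pkl","rb"))
c=(.5952,.1674);k=(.5705,-.1904)
o=[np.hstack([cv2.resize(rect(p,c,.078,.04,.00025),(300,300)),cv2.resize(rect(p,k,.070,.1,.0005),(300,300))]) for p in (t,s)]
cv2.imwrite("pics/c.png",np.vstack(o)[:,:,::-1])
E
```

```text
(no output)
```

View pics/c.png

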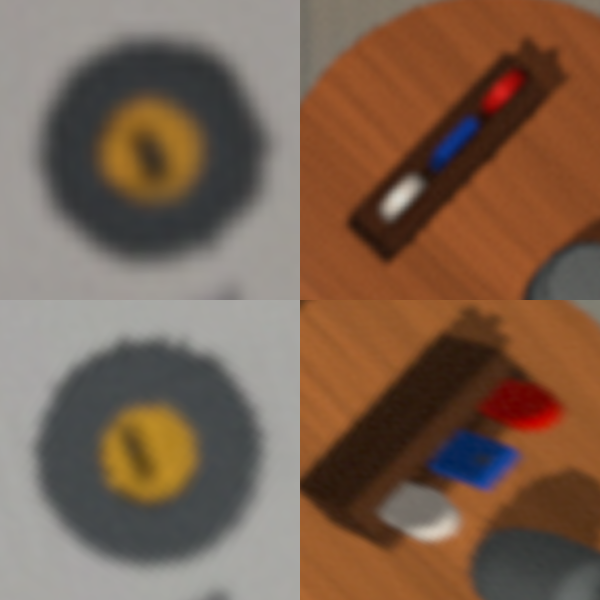

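Left: the collar is centred, with the keyway tilted about 20° (upper-left to lower-right). Right: the block's long axis runs at about 45°, with blue in the middle. Next I'll measure the angles accurately.

```bash
cat > m.py <<'E'
from h import *
t=pickle.load(open("top0.pkl","rb"));s=pickle.load(open("scene0.pkl","rb"))
def mr(mask,c,half,st,name):
    cs,_=cv2.findContours(mask.astype(np.uint8),cv2.RETR_EXTERNAL,cv2.CHAIN_APPROX_NONE)
    cc=max(cs,key=cv2.contourArea);(x,y),(w,h),a=cv2.minAreaRect(cc)
    b=cv2.boxPoints(((x,y),(w,h),a));e=b[1]-b[0];f=b[2]-b[1];e=e if np.hypot(*e)>np.hypot(*f) else f
    ang=np.degrees(np.arctan2(-e[0],-e[1]))%180
    print(name,"xy",c[0]+half-y*st,c[1]+half-x*st,"size mm",w*st*1e3,h*st*1e3,"ang",ang)
for nm,p in (("top",t),("scene",s)):
    c=(.595,.167)
    I=rect(p,c,.078,.12,.0005);m=cv2.cvtColor(I,cv2.COLOR_RGB2HSV)
    mask=(m[...,1]<28)&(m[...,2]>130); mask=cv2.morphologyEx(mask.astype(np.uint8),cv2.MORPH_OPEN,np.ones((15,15)))
    mr(mask,c,.12,.0005,nm+" lid")
    I=rect(p,c,.081,.045,.00025);g=I.max(2)
    mask=cv2.morphologyEx(((g<115)).astype(np.uint8),cv2.MORPH_OPEN,np.ones((25,25)))
    mr(mask,c,.045,.00025,nm+" collar")
    # slot
    I=rect(p,c,.078,.012,.0001).astype(float);w=np.clip(I[...,0].max()*.75-I[...,0],0,None);n=I.shape[0]
    yy,xx=np.mgrid[:n,:n];r=np.hypot(yy-n/2,xx-n/2);w[r>85]=0
    X=.012-yy*.0001;Y=.012-xx*.0001;mx,my=(w*X).sum()/w.sum(),(w*Y).sum()/w.sum()
    print(" slot",mx+c[0],my+c[1],np.degrees(.5*np.arctan2(2*(w*(X-mx)*(Y-my)).sum(),(w*((X-mx)**2-(Y-my)**2)).sum())))
c=(.5705,-.1904);I=rect(t,c,.07,.1,.0005)
g=I.max(2);mask=cv2.morphologyEx((g<95).astype(np.uint8),cv2.MORPH_CLOSE,np.ones((31,31)));mask=cv2.morphologyEx(mask,cv2.MORPH_OPEN,np.ones((25,25)))
yy,xx=np.mgrid[:400,:400]
mr(mask,c,.1,.0005,"rack")
white=lambda f:f.min(2)-110
a,_=blob(t,(382,190),9,white);b,_=blob(t,(404.7,166.2),9,red);A,B=plane(t,a,.098),plane(t,b,.098)
print("white",A,"red",B,np.degrees(np.arctan2(*(B-A)[[1,0]]))%180,np.linalg.norm(B-A),(A+B)/2)
a2,_=blob(s,(270,155),10,white);print("tri white",tri(t,a,s,a2))
E
python3 m.py
```

```text
top lid xy 0.5953250045776367 0.16702500915527346 size mm 170.7629852294922 131.3926239013672 ang 18.434952
top collar xy 0.5942500000000001 0.16625 size mm 59.00000000000001 60.0 ang 90.0
 slot 0.5931203674639512 0.16723320417933685 21.180832424181908
scene lid xy 0.5922499999999999 0.1672499923706055 size mm 176.45510864257812 135.97793579101562 ang 18.434952
scene collar xy 0.5956250000000001 0.16925 size mm 58.25 58.5 ang 90.0
 slot 0.5944867585600117 0.17100476107952464 23.418061747019298
rack xy 0.5727796325683594 -0.19615333404541016 size mm 43.01431655883789 180.21969604492188 ang 136.28116
white [ 0.53190031 -0.15336338  0.098     ] red [ 0.60097098 -0.22044384  0.098     ] 135.83746969918877 0.09628367361882577 [ 0.56643565 -0.18690361  0.098     ]
tri white (array([ 0.53127294, -0.15290663,  0.09818116]), [np.float64(0.7029013239425107), np.float64(0.7029013239426308)])
```

Emit:
carry_out(claw=[4,4,4,4,4,4,4,4,4,4,4,4,4,4,4], delta_pos=[[0,0,0],[0,0,0],[0,0,0],[0,0,0],[0,0,0],[0,0,0],[0,0,0],[0,0,0],[0,0,0],[0,0,0],[0,0,0],[0,0,0],[0,0,0],[0,0,0],[0,0,0]], angular=[[0,0,-0.142],[0,0,-0.142],[0,0,-0.142],[0,0,-0.142],[0,0,-0.142],[0,0,-0.142],[0,0,-0.142],[0,0,-0.142],[0,0,-0.142],[0,0,-0.142],[0,0,-0.142],[0,0,-0.142],[0,0,-0.142],[0,0,-0.142],[0,0,0]])

```text
clock: 2.6
position: [0.2349, -0.5792, 0.2455]
ee_rot: [1.174, 2.914, 0.0]
force: [0.1, -0.5, 0.1]
width: 0.439
gripper_force: 0.0
```

```bash
cat > go.py <<'E'
import sys,numpy as np
from cell import arm
from scipy.spatial.transform import Rotation as R
def st():
    o=arm.observe();M=R.from_rotvec(o["ee_rot"]).as_matrix()
    print("clk",round(o["clock"],2),"pos",o["position"].round(4),"yaw",np.degrees(np.arctan2(M[1,0],M[0,0])).round(2),"z",M[:,2].round(3),"q",o["joints"].round(2),"F",o["force"].round(1),"T",o["ft_torque"].round(2),"w",round(o["width"]*9.18,2),"g",round(o["gripper_force"],1))
    return o,M
if __name__=="__main__":
    o,M=st()
    if len(sys.argv)>3:
        d=np.array(list(map(float,sys.argv[1:4])))-o["position"];print("tool cm",(M.T@d*100).round(2))
E
python3 go.py .5668 -.1872 .2
```

```text
clk 2.6 pos [ 0.2349 -0.5792  0.2455] yaw 136.11 z [ 0.  0. -1.] q [ 1.38  0.47 -0.42  1.54  0.2   1.17  1.73] F [ 0.1 -0.5  0.1] T [ 0.05 -0.16  0.05] w 4.03 g 0.0
tool cm [ 3.26 51.26  4.55]
```

Emit:
carry_out(claw=[4,4,4,4,4,4,4,4,4,4,4,4,4,4,4,4,4], delta_pos=[[0.2,3.2,0],[0.2,3.2,0],[0.2,3.2,0],[0.2,3.2,0],[0.2,3.2,0],[0.2,3.2,0],[0.2,3.2,0],[0.2,3.2,0],[0.2,3.2,0],[0.2,3.2,0],[0.2,3.2,0],[0.2,3.2,0],[0.2,3.2,0],[0.2,3.2,0],[0.2,3.2,2],[0.2,3.2,2.5],[0,0,0]], angular=[[0,0,0],[0,0,0],[0,0,0],[0,0,0],[0,0,0],[0,0,0],[0,0,0],[0,0,0],[0,0,0],[0,0,0],[0,0,0],[0,0,0],[0,0,0],[0,0,0],[0,0,0],[0,0,0],[0,0,0]])

```text
clock: 4.3
position: [0.5687, -0.1832, 0.1977]
ee_rot: [-1.173, -2.91, -0.004]
force: [0.1, 0.7, 0.3]
width: 0.437
gripper_force: 0.0
```

```bash
python3 go.py .5668 -.1872 .0945
```

```text
clk 4.3 pos [ 0.5687 -0.1832  0.1977] yaw 136.1 z [-0.003  0.004 -1.   ] q [ 0.6   0.5  -0.54  1.67  0.28  1.06  0.78] F [0.1 0.7 0.3] T [ 0.08 -0.12  0.07] w 4.01 g 0.0
tool cm [-0.19 -0.43 10.32]
```

Emit:
carry_out(claw=[4,4,4,4,4,4,4], delta_pos=[[-0.2,-0.4,2],[0,0,2],[0,0,2],[0,0,2],[0,0,1.2],[0,0,0],[0,0,0]], angular=[[0,0,0],[0,0,0],[0,0,0],[0,0,0],[0,0,0],[0,0,0],[0,0,0]])

```text
clock: 5.0
position: [0.5667, -0.193, 0.1091]
ee_rot: [1.179, 2.912, -0.0]
force: [-0.2, 0.4, -0.3]
width: 0.435
gripper_force: 0.0
```

```bash
python3 - <<'E'
from go import *
o,M=st();print(M.T@(np.array([.5668,-.1872,.0945])-o["position"])*100)
import cv2;from h import *
p=arm.get_image("scene");q=arm.get_image("top")
a=cv2.resize(p["frame"][90:220,180:340],None,fx=2.4,fy=2.4,interpolation=cv2.INTER_CUBIC);b=cv2.resize(q["frame"][110:240,320:480],None,fx=2.4,fy=2.4,interpolation=cv2.INTER_CUBIC)
cv2.imwrite("pics/d.png",np.hstack([a,b])[:,:,::-1])
E
```

```text
clk 5.0 pos [ 0.5667 -0.193   0.1091] yaw 135.92 z [ 0. -0. -1.] q [ 0.58  0.59 -0.5   1.76  0.35  0.89  0.73] F [-0.2  0.4 -0.3] T [ 0.11 -0.16 -0.03] w 3.99 g 0.0
[0.40075267 0.42473687 1.46370655]
```

View pics/d.png

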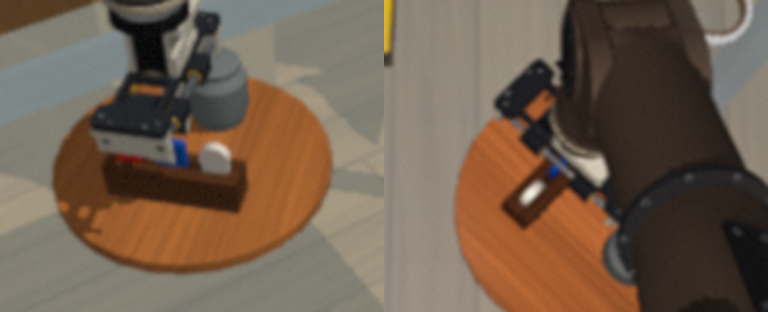

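The gripper straddles the block at the blue key, sitting about 4 mm off towards red. I'll correct that, go down the rest of the way and grip.

Emit:
carry_out(claw=[4,4,4,4], delta_pos=[[0.4,0.4,0],[0,0,1.4],[0,0,0],[0,0,0]], angular=[[0,0,0],[0,0,0],[0,0,0],[0,0,0]])

```text
clock: 5.5
position: [0.5659, -0.187, 0.0939]
ee_rot: [-1.176, -2.912, 0.0]
force: [0.5, 0.2, -0.3]
width: 0.434
gripper_force: 0.0
```

Emit:
carry_out(claw=[0.5,0.5,0.5,0.5,0.5,0.5,0.5,0.5], delta_pos=[[0,0,0],[0,0,0],[0,0,0],[0,0,0],[0,0,0],[0,0,0],[0,0,0],[0,0,0]], angular=[[0,0,0],[0,0,0],[0,0,0],[0,0,0],[0,0,0],[0,0,0],[0,0,0],[0,0,0]], force=12)

```text
clock: 6.3
position: [0.5664, -0.1872, 0.0946]
ee_rot: [1.177, 2.913, -0.0]
force: [0.1, 0.4, 1.1]
width: 0.107
gripper_force: 12.0
```

```bash
python3 go.py .5668 -.1872 .0945
```

```text
clk 6.3 pos [ 0.5664 -0.1872  0.0946] yaw 136.0 z [ 0. -0. -1.] q [ 0.57  0.6  -0.49  1.77  0.36  0.86  0.71] F [0.1 0.4 1.1] T [ 0.01 -0.14 -0.01] w 0.98 g 12.0
tool cm [-0.03  0.03  0.01]
```

Emit:
carry_out(claw=[0.5,0.5,0.5,0.5,0.5,0.5,0.5,0.5,0.5,0.5,0.5,0.5], delta_pos=[[0,0,0],[0,0,-0.5],[0,0,-1],[0,0,-1],[0,0,-1],[0,0,-1],[0,0,-1],[0,0,-1.5],[0,0,-1.5],[0,0,-1.5],[0,0,0],[0,0,0]], angular=[[0,0,0],[0,0,0],[0,0,0],[0,0,0],[0,0,0],[0,0,0],[0,0,0],[0,0,0],[0,0,0],[0,0,0],[0,0,0],[0,0,0]], force=40)

```text
clock: 7.5
position: [0.5665, -0.1872, 0.1949]
ee_rot: [1.177, 2.912, -0.0]
force: [-0.4, -0.4, -1.4]
width: 0.104
gripper_force: 40.0
```

```bash
python3 go.py .595 .1675 .2
```

```text
clk 7.5 pos [ 0.5665 -0.1872  0.1949] yaw 136.0 z [ 0.001 -0.    -1.   ] q [ 0.6   0.49 -0.54  1.68  0.28  1.05  0.78] F [-0.4 -0.4 -1.4] T [ 0.04 -0.17 -0.01] w 0.96 g 40.0
tool cm [22.59 27.5  -0.52]
```

Emit:
carry_out(claw=[0.5,0.5,0.5,0.5,0.5,0.5,0.5,0.5,0.5,0.5,0.5,0.5,0.5,0.5,0.5,0.5,0.5,0.5,0.5,0.5], delta_pos=[[1.88,2.29,0],[1.88,2.29,0],[1.88,2.29,0],[1.88,2.29,0],[1.88,2.29,0],[1.88,2.29,0],[1.88,2.29,0],[1.88,2.29,0],[1.88,2.29,0],[1.88,2.29,0],[1.88,2.29,0],[1.88,2.29,0],[0,0,0],[0,0,0],[0,0,0],[0,0,0],[0,0,0],[0,0,0],[0,0,0],[0,0,0]], angular=[[0,0,0],[0,0,0],[0,0,0],[0,0,0],[0,0,0],[0,0,0],[0,0,0],[0,0,0],[0,0,0],[0,0,0],[0,0,0],[0,0,0],[0,0,-0.14],[0,0,-0.14],[0,0,-0.14],[0,0,-0.14],[0,0,-0.14],[0,0,-0.14],[0,0,-0.14],[0,0,-0.14]])

```text
clock: 9.5
position: [0.5945, 0.1669, 0.1934]
ee_rot: [0.559, -3.09, 0.0]
force: [-0.4, 0.8, -1.6]
width: 0.106
gripper_force: 40.0
```

```bash
python3 go.py .595 .1675 .15
cat > m2.py <<'E'
from h import *
t=pickle.load(open("top0.pkl","rb"));s=pickle.load(open("scene0.pkl","rb"))
from scipy.optimize import minimize
# lid fit: maximise gradient along rectangle of known size on z=.078
for nm,p in (("top",t),("scene",s)):
    c=(.595,.167);st=.0005;I=cv2.GaussianBlur(rect(p,c,.078,.13,st),(0,0),2).astype(float).mean(2)
    G=np.hypot(cv2.Sobel(I,6,1,0),cv2.Sobel(I,6,0,1));G=np.minimum(G,np.percentile(G,98))
    u=np.linspace(-1,1,300);P=np.vstack([np.c_[u*.085,0*u+.065],np.c_[u*.085,0*u-.065],np.c_[0*u+.085,u*.065],np.c_[0*u-.085,u*.065]])
    def f(v):
        a=np.radians(v[2]);x=v[0]/1e3+P[:,0]*np.cos(a)-P[:,1]*np.sin(a);y=v[1]/1e3+P[:,0]*np.sin(a)+P[:,1]*np.cos(a)
        return -cv2.remap(G.astype(np.float32),((c[1]+.13-y)/st).astype(np.float32),((c[0]+.13-x)/st).astype(np.float32),1).mean()
    r=min((minimize(f,[x,y,a],method="Nelder-Mead",options=dict(initial_simplex=[[x,y,a],[x+2,y,a],[x,y+2,a],[x,y,a+2]])) for x in (592,595,598) for y in (165,168,171) for a in (16,19,22)),key=lambda r:r.fun)
    print(nm,r.x,r.fun)
    # collar circle
    I=cv2.GaussianBlur(rect(p,c,.081,.045,.00025),(0,0),2).astype(float).max(2);G=np.hypot(cv2.Sobel(I,6,1,0),cv2.Sobel(I,6,0,1)).astype(np.float32);th=np.linspace(0,2*np.pi,400)
    for zc,R in ((.081,.030),(.081,.013)):
        def h(v):
            x=v[0]/1e3+R*np.cos(th);y=v[1]/1e3+R*np.sin(th)
            return -cv2.remap(G,((c[1]+.045-y)/.00025).astype(np.float32),((c[0]+.045-x)/.00025).astype(np.float32),1).mean()
        r=min((minimize(h,[x,y],method="Nelder-Mead",options=dict(initial_simplex=[[x,y],[x+1,y],[x,y+1]])) for x in (592,595,598) for y in (165,168,171)),key=lambda r:r.fun);print("  circ",R,r.x,r.fun)
E
python3 m2.py
```

```text
clk 9.5 pos [0.5945 0.1669 0.1934] yaw -159.49 z [-0.002 -0.001 -1.   ] q [ 0.18  0.61 -0.84  1.61  0.49  1.15  1.15] F [-0.4  0.8 -1.6] T [ 0.12 -0.12  0.01] w 0.97 g 40.0
tool cm [-0.08  0.04  4.34]
top [594.50629236 167.39802916  18.72951806] -24.86071014404297
  circ 0.03 [594.22306128 166.71218403] -31.504243850708008
  circ 0.013 [594.00647296 166.75214505] -33.33192443847656
scene [594.48140316 169.22418852  18.70070187] -33.22087860107422
  circ 0.03 [595.44433292 169.29598643] -39.122352600097656
  circ 0.013 [595.47180177 169.27429017] -43.354270935058594
```

Emit:
carry_out(claw=[0.5,0.5,0.5,0.5,0.5], delta_pos=[[-0.05,0.1,2],[0,0,1.5],[0,0,0.9],[0,0,0],[0,0,0]], angular=[[0,0,0.03],[0,0,0],[0,0,0],[0,0,0],[0,0,0]])

```text
clock: 10.0
position: [0.595, 0.1685, 0.1505]
ee_rot: [0.504, -3.101, 0.0]
force: [0.8, -0.1, -0.3]
width: 0.109
gripper_force: 40.0
```

```bash
python3 - <<'E'
from go import *
from h import *
o,M=st();q=arm.get_image("scene");pickle.dump(q,open("s1.pkl","wb"))
for l in ("key_tip","key_head","blue_key","keyhole"):
    print(l,[(np.array(d["centre"])*[640,400],round(d["conf"],2)) for d in arm.place_of(l,q)])
tip=o["position"]-[0,0,.060];print("tip exp",proj(q,tip),"shoulder",proj(q,o["position"]-[0,0,.024]),"keyhole",proj(q,[.5947,.168,.081]))
c=proj(q,tip)[0].astype(int);f=cv2.resize(q["frame"][c[1]-50:c[1]+40,c[0]-50:c[0]+50],None,fx=6,fy=6,interpolation=cv2.INTER_CUBIC)
print("crop origin",c-50)
cv2.imwrite("pics/e.png",f[:,:,::-1])
E
```

```text
clk 10.0 pos [0.595  0.1685 0.1505] yaw -161.53 z [-0. -0. -1.] q [ 0.16  0.65 -0.81  1.65  0.53  1.07  1.08] F [ 0.8 -0.1 -0.3] T [ 0.11 -0.13  0.01] w 1.0 g 40.0
key_tip [(array([366.272, 210.88 ]), 0.56)]
key_head [(array([401.984, 208.48 ]), 0.95), (array([315.904, 244.2  ]), 0.52)]
blue_key [(array([388.8 , 206.48]), 0.72), (array([318.976, 250.48 ]), 0.55)]
keyhole [(array([505.088, 234.4  ]), 0.72), (array([321.92, 262.4 ]), 0.66), (array([321.216, 248.6  ]), 0.58)]
tip exp [[318.97960344 258.5898267 ]] shoulder [[319.04677586 248.6086653 ]] keyhole [[318.95519441 260.86257155]]
crop origin [268 208]
```

View pics/e.png

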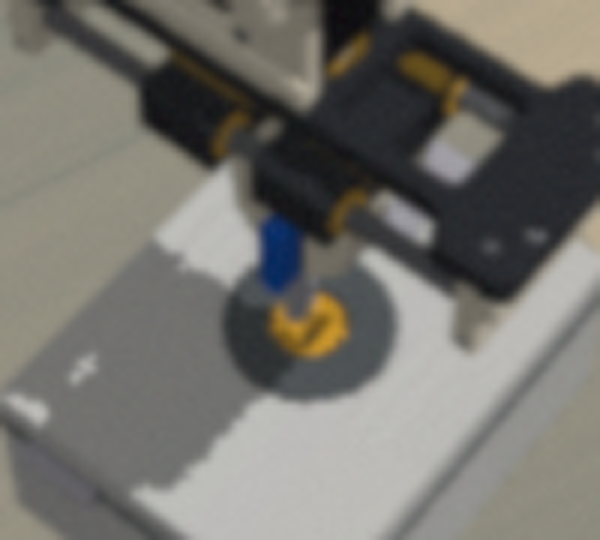

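The blade tip shows at about (318,258.5), against an expected (319,258.6). It's right above the plug, whose slot is at (320,262.5). I'll lower slowly and watch the force.

Emit:
carry_out(claw=[0.5,0.5,0.5,0.5,0.5,0.5,0.5], delta_pos=[[0,0,0.5],[0,0,0.4],[0,0,0.3],[0,0,0.2],[0,0,0.2],[0,0,0],[0,0,0]], angular=[[0,0,0],[0,0,0],[0,0,0],[0,0,0],[0,0,0],[0,0,0],[0,0,0]])

```text
clock: 10.95
position: [0.5952, 0.1685, 0.1352]
ee_rot: [-0.504, 3.1, -0.0]
force: [-2.5, -1.3, 7.1]
width: 0.105
gripper_force: 40.0
```

```bash
python3 go.py .595 .168 .105
```

```text
clk 10.95 pos [0.5952 0.1685 0.1352] yaw -161.54 z [ 0.001 -0.    -1.   ] q [ 0.15  0.67 -0.8   1.67  0.54  1.04  1.07] F [-2.5 -1.3  7.1] T [-0.22  0.41  0.  ] w 0.96 g 40.0
tool cm [ 0.03 -0.04  3.02]
```

Emit:
carry_out(claw=[0.5,0.5,0.5,0.5,0.5,0.5], delta_pos=[[0.1,0,0],[0.1,0,0],[0,0,0.1],[0,0,0.2],[0,0,0],[0,0,0]], angular=[[0,0,0],[0,0,0],[0,0,0],[0,0,0],[0,0,0],[0,0,0]])

```text
clock: 11.55
position: [0.5935, 0.168, 0.1329]
ee_rot: [-0.504, 3.1, -0.0]
force: [-3.3, -2.6, 14.2]
width: 0.104
gripper_force: 40.0
```

```bash
python3 go.py .595 .168 .105
```

```text
clk 11.55 pos [0.5935 0.168  0.1329] yaw -161.55 z [ 0.001 -0.    -1.   ] q [ 0.15  0.67 -0.8   1.67  0.54  1.03  1.07] F [-3.3 -2.6 14.2] T [-0.47  0.72 -0.07] w 0.95 g 40.0
tool cm [-0.14 -0.05  2.79]
```

Emit:
carry_out(claw=[0.5,0.5,0.5,0.5,0.5,0.5], delta_pos=[[0,0,-0.2],[0.15,-0.05,0],[0.05,0,0],[0,0,0.2],[0,0,0],[0,0,0]], angular=[[0,0,0],[0,0,0],[0,0,0],[0,0,0],[0,0,0],[0,0,0]])

```text
clock: 12.15
position: [0.5913, 0.1665, 0.1312]
ee_rot: [0.504, -3.1, 0.0]
force: [-0.0, -0.5, -0.4]
width: 0.107
gripper_force: 40.0
```

```bash
python3 - <<'E'
from go import *
from h import *
o,M=st();q=arm.get_image("scene")
c=np.array([318,255]);f=cv2.resize(q["frame"][c[1]-30:c[1]+24,c[0]-36:c[0]+36],None,fx=10,fy=10,interpolation=cv2.INTER_CUBIC)
cv2.imwrite("pics/f.png",f[:,:,::-1])
E
```

```text
clk 12.15 pos [0.5913 0.1665 0.1312] yaw -161.54 z [-0. -0. -1.] q [ 0.16  0.67 -0.8   1.68  0.54  1.03  1.07] F [-0.  -0.5 -0.4] T [ 0.08 -0.09  0.02] w 0.99 g 40.0
```

View pics/f.png

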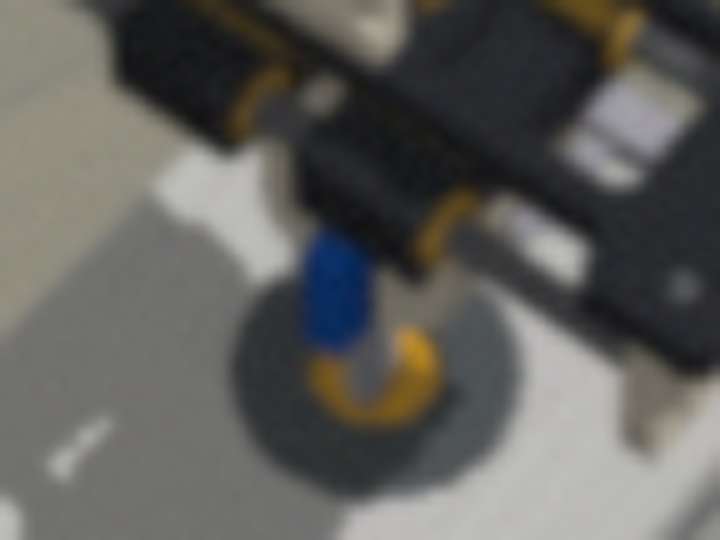

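Now force-free, with the blade standing in the plug's slot at about (318,261). I'll push on with small wiggles and full grip.

Emit:
carry_out(claw=[0.5,0.5,0.5,0.5,0.5,0.5,0.5,0.5,0.5,0.5], delta_pos=[[0,0,0],[0,0,0.2],[0,0,0.2],[0,0,0.2],[0,0.03,0.15],[0,-0.06,0.15],[0,0.06,0.1],[0,-0.03,0.1],[0,0,0],[0,0,0]], angular=[[0,0,0],[0,0,0],[0,0,0],[0,0,0],[0,0,0.04],[0,0,-0.08],[0,0,0.08],[0,0,-0.04],[0,0,0],[0,0,0]], force=60)

```text
clock: 13.2
position: [0.5908, 0.1664, 0.1202]
ee_rot: [0.503, -3.1, 0.001]
force: [-2.9, -1.1, -0.0]
width: 0.101
gripper_force: 60.0
```

```bash
python3 go.py .595 .168 .105
```

```text
clk 13.2 pos [0.5908 0.1664 0.1202] yaw -161.55 z [-0.001 -0.001 -1.   ] q [ 0.15  0.68 -0.79  1.69  0.55  1.01  1.06] F [-2.9 -1.1 -0. ] T [-0.04  0.61  0.01] w 0.93 g 60.0
tool cm [-0.45  0.02  1.52]
```

Emit:
carry_out(claw=[0.5,0.5,0.5,0.5,0.5,0.5,0.5,0.5,0.5,0.5], delta_pos=[[0.05,0,0.1],[0,0.03,0.15],[0,-0.06,0.15],[0,0.06,0.15],[0,-0.06,0.15],[0,0.06,0.15],[0,-0.06,0.15],[0,0.03,0.1],[0,0,0],[0,0,0]], angular=[[0,0,0],[0,0,0.04],[0,0,-0.08],[0,0,0.08],[0,0,-0.08],[0,0,0.08],[0,0,-0.08],[0,0,0.04],[0,0,0],[0,0,0]])

```text
clock: 14.2
position: [0.5904, 0.1662, 0.1091]
ee_rot: [0.505, -3.1, 0.0]
force: [-2.2, -1.2, -1.4]
width: 0.104
gripper_force: 60.0
```

```bash
python3 go.py .595 .168 .105
```

```text
clk 14.2 pos [0.5904 0.1662 0.1091] yaw -161.51 z [-0.001 -0.    -1.   ] q [ 0.15  0.69 -0.78  1.7   0.57  0.99  1.05] F [-2.2 -1.2 -1.4] T [0.01 0.57 0.01] w 0.96 g 60.0
tool cm [-0.49  0.02  0.41]
```

Emit:
carry_out(claw=[0.5,0.5,0.5,0.5,0.5,0.5], delta_pos=[[0,0.03,0.15],[0,-0.06,0.15],[0,0.03,0.1],[0,0,0.1],[0,0,0],[0,0,0]], angular=[[0,0,0.04],[0,0,-0.08],[0,0,0.04],[0,0,0],[0,0,0],[0,0,0]])

```text
clock: 14.8
position: [0.5908, 0.1661, 0.1056]
ee_rot: [-0.504, 3.1, -0.002]
force: [-6.2, -3.7, 11.0]
width: 0.105
gripper_force: 60.0
```

```bash
python3 - <<'E'
from go import *
from h import *
o,M=st();q=arm.get_image("scene")
c=np.array([318,255]);f=cv2.resize(q["frame"][c[1]-30:c[1]+24,c[0]-36:c[0]+36],None,fx=10,fy=10,interpolation=cv2.INTER_CUBIC)
cv2.imwrite("pics/g.png",f[:,:,::-1])
E
```

```text
clk 14.8 pos [0.5908 0.1661 0.1056] yaw -161.52 z [ 0.001 -0.001 -1.   ] q [ 0.15  0.69 -0.78  1.71  0.57  0.99  1.04] F [-6.2 -3.7 11. ] T [-0.73  1.32  0.01] w 0.96 g 60.0
```

View pics/g.png

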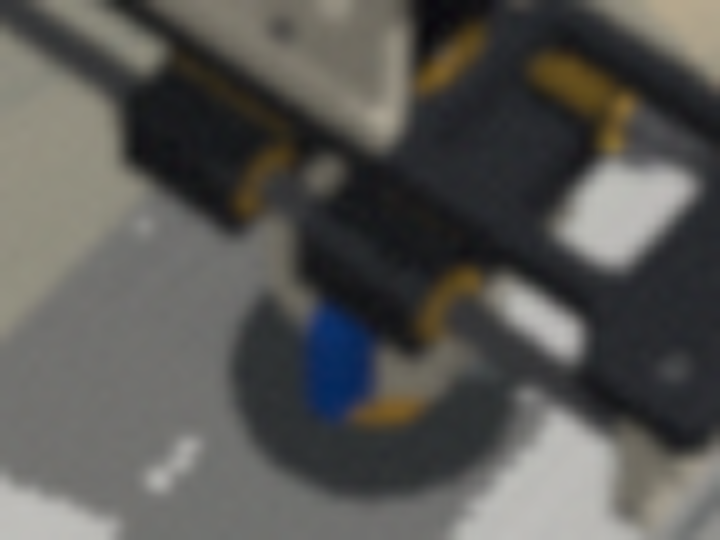

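The head sits down at the collar. I'll press slightly harder with a wiggle to confirm that it has bottomed out.

Emit:
carry_out(claw=[0.5,0.5,0.5,0.5,0.5,0.5], delta_pos=[[0.05,0.03,0.1],[0,-0.06,0],[0,0.06,0.05],[0,-0.03,0],[0,0,0],[0,0,0]], angular=[[0,0,0.05],[0,0,-0.1],[0,0,0.1],[0,0,-0.05],[0,0,0],[0,0,0]])

```text
clock: 15.45
position: [0.591, 0.1668, 0.1054]
ee_rot: [-0.504, 3.098, -0.0]
force: [-7.4, -3.2, 20.8]
width: 0.106
gripper_force: 60.0
```

```bash
python3 go.py .595 .168 .105
```

```text
clk 15.45 pos [0.591  0.1668 0.1054] yaw -161.51 z [ 0.003  0.    -1.   ] q [ 0.15  0.69 -0.78  1.71  0.57  0.98  1.04] F [-7.4 -3.2 20.8] T [-0.77  1.61 -0.02] w 0.97 g 60.0
tool cm [-0.42 -0.02  0.04]
```

Emit:
carry_out(claw=[0.5,0.5,0.5,0.5,0.5,0.5,0.5,0.5], delta_pos=[[0,0,-0.08],[0,0.045,0],[0,0.045,0],[0,0.045,0],[0,0.045,0],[0,0.045,0],[0,0,0],[0,0,0]], angular=[[0,0,0],[0,0,0.1],[0,0,0.1],[0,0,0.1],[0,0,0.1],[0,0,0.1],[0,0,0],[0,0,0]])

```text
clock: 16.25
position: [0.5906, 0.1689, 0.1055]
ee_rot: [0.278, 3.127, 0.0]
force: [-4.3, -2.4, 13.2]
width: 0.107
gripper_force: 60.0
```

```bash
python3 go.py .595 .168 .105
```

```text
clk 16.25 pos [0.5906 0.1689 0.1055] yaw 169.83 z [ 0.002  0.    -1.   ] q [ 0.07  0.65 -0.66  1.71  0.48  0.94  0.61] F [-4.3 -2.4 13.2] T [-0.53  1.05 -0.07] w 0.98 g 60.0
tool cm [-0.45 -0.01  0.05]
```

Emit:
carry_out(claw=[0.5,0.5,0.5,0.5,0.5,0.5,0.5,0.5,0.5,0.5,0.5,0.5], delta_pos=[[-0.01,0.045,0],[-0.002,0.045,0],[-0.002,0.045,0],[-0.002,0.045,0],[-0.002,0.045,0],[-0.002,0.045,0],[-0.002,0.045,0],[-0.002,0.045,0],[-0.002,0.045,0],[-0.002,0.045,0],[0,0,0],[0,0,0]], angular=[[0,0,0.1],[0,0,0.1],[0,0,0.1],[0,0,0.1],[0,0,0.1],[0,0,0.1],[0,0,0.1],[0,0,0.1],[0,0,0.1],[0,0,0.1],[0,0,0],[0,0,0]])

```text
clock: 17.45
position: [0.5929, 0.1715, 0.1055]
ee_rot: [1.744, 2.611, -0.0]
force: [-5.9, -4.5, 16.2]
width: 0.103
gripper_force: 60.0
```

```bash
python3 go.py .595 .168 .105
```

```text
clk 17.45 pos [0.5929 0.1715 0.1055] yaw 112.54 z [ 0.001 -0.001 -1.   ] q [-0.09  0.6  -0.41  1.72  0.3   0.88 -0.23] F [-5.9 -4.5 16.2] T [-1.03  1.6   0.01] w 0.94 g 60.0
tool cm [-0.41  0.06  0.05]
```

Emit:
carry_out(claw=[0.5,0.5,0.5,0.5,0.5,0.5,0.5], delta_pos=[[-0.002,0.045,0],[-0.002,0.045,0],[-0.002,0.045,0],[-0.002,0.04,0],[0,0,0],[0,0,0],[0,0,0]], angular=[[0,0,0.1],[0,0,0.1],[0,0,0.1],[0,0,0.08],[0,0,0],[0,0,0],[0,0,0]])

```text
clock: 18.15
position: [0.5943, 0.1717, 0.1055]
ee_rot: [2.205, 2.236, -0.001]
force: [-7.9, -3.9, 17.3]
width: 0.103
gripper_force: 60.0
```

```bash
python3 - <<'E'
from go import *
from h import *
o,M=st();q=arm.get_image("scene");t=arm.get_image("top")
c=np.array([318,255]);f=cv2.resize(q["frame"][c[1]-40:c[1]+32,c[0]-48:c[0]+48],None,fx=7,fy=7,interpolation=cv2.INTER_CUBIC)
cv2.imwrite("pics/i.png",f[:,:,::-1])
E
```

```text
clk 18.15 pos [0.5943 0.1717 0.1055] yaw 90.79 z [ 0.001 -0.001 -1.   ] q [-0.16  0.59 -0.31  1.72  0.22  0.87 -0.55] F [-7.9 -3.9 17.3] T [-1.17  1.96  0.07] w 0.94 g 60.0
```

View pics/i.png

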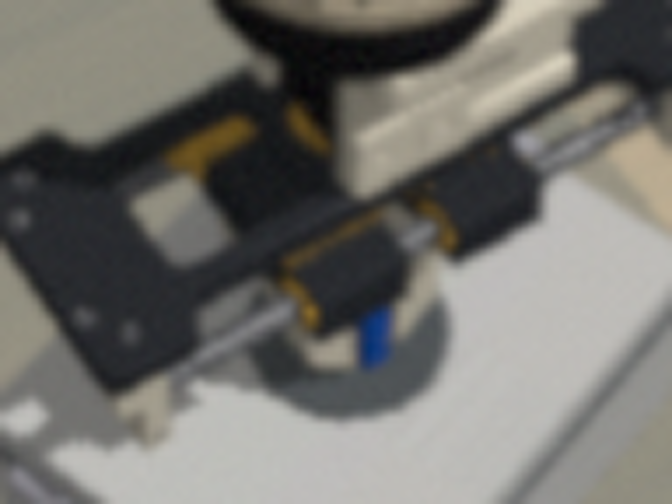

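Emit:
carry_out(claw=[0.5,0.5,0.5,0.5,0.5], delta_pos=[[0,0.03,0],[0,0,0],[0,0,0],[0,0,0],[0,0,0]], angular=[[0,0,0.06],[0,0,0],[0,0,0],[0,0,0],[0,0,0]])

```text
clock: 18.75
position: [0.5945, 0.1718, 0.1055]
ee_rot: [2.271, 2.169, -0.001]
force: [-8.5, -3.7, 17.0]
width: 0.107
gripper_force: 60.1
```

```bash
python3 go.py .5947 .168 .105
```

```text
clk 18.75 pos [0.5945 0.1718 0.1055] yaw 87.37 z [ 0.    -0.001 -1.   ] q [-0.17  0.59 -0.29  1.72  0.21  0.87 -0.6 ] F [-8.5 -3.7 17. ] T [-1.12  2.04  0.19] w 0.98 g 60.1
tool cm [-0.38  0.04  0.05]
```

The twist moment jumped from 0.07 to 0.19 N m, so the plug is at its stop. The key is seated and held at 60 N, so I'm handing in.

```bash
python3 -c "
from cell import arm
print(arm.sign_off())"
```

```text
the job is handed in; nothing more can be done
None
```

I handed the job in with the blue key fully home in the small tin's lock, turned clockwise to the stop and still gripped at 60 N. The hand-in gave no verdict.

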